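# Line up the culture flasks by size at the flow meter

### The job

Line up the four stoppered glass flasks by size on the row of white marks on the black strip, one upright and centred on each mark: the largest at the end next to the clear flow meter, then smaller and smaller, down to the smallest at the end next to the low aluminium stop. They are glass: keep each one upright all the way and set it down, do not drop it.

Things in the scene. Friction and masses are not known exactly. Their poses are not given: they have to be found in the camera images.
- flask_1_mid (a point): The largest of four empty clear-glass conical flasks with green stopper caps, loose, standing on the bench. Height 146 mm in all, base 82 mm across; grip it by the upright cylindrical cap on top, 38 mm across and 28 mm tall (its top face is the flask's top). The point is on the flask's axis, half-way up, 73 mm above its underside; its z axis points up along the flask.
- flask_2_mid (a point): The second largest of four empty clear-glass conical flasks with green stopper caps, loose, standing on the bench. Height 116 mm in all, base 67 mm across; grip it by the upright cylindrical cap on top, 33 mm across and 26 mm tall (its top face is the flask's top). The point is on the flask's axis, half-way up, 58 mm above its underside; its z axis points up along the flask.
- flask_3_mid (a point): The second smallest of four empty clear-glass conical flasks with green stopper caps, loose, standing on the bench. Height 92 mm in all, base 52 mm across; grip it by the upright cylindrical cap on top, 29 mm across and 24 mm tall (its top face is the flask's top). The point is on the flask's axis, half-way up, 46 mm above its underside; its z axis points up along the flask.
- flask_4_mid (a point): The smallest of four empty clear-glass conical flasks with green stopper caps, loose, standing on the bench. Height 70 mm in all, base 40 mm across; grip it by the upright cylindrical cap on top, 25 mm across and 22 mm tall (its top face is the flask's top). The point is on the flask's axis, half-way up, 35 mm above its underside; its z axis points up along the flask.
- mark_1: Flat white disc, 37 mm across and under 1 mm thick (nothing to bump into), on the black rubber strip: first of four in a straight row, 95 mm from one to the next, counted from the robot's left end of the row. All four look alike. The origin is its centre, on the strip's top face, on which the flasks will stand (4 mm above the bench).
- mark_2: Flat white disc, 37 mm across and under 1 mm thick (nothing to bump into), on the black rubber strip: second of four in a straight row, 95 mm from one to the next, counted from the robot's left end of the row. All four look alike. The origin is its centre, on the strip's top face, on which the flasks will stand (4 mm above the bench).
- mark_3: Flat white disc, 37 mm across and under 1 mm thick (nothing to bump into), on the black rubber strip: third of four in a straight row, 95 mm from one to the next, counted from the robot's left end of the row. All four look alike. The origin is its centre, on the strip's top face, on which the flasks will stand (4 mm above the bench).
- mark_4: Flat white disc, 37 mm across and under 1 mm thick (nothing to bump into), on the black rubber strip: fourth of four in a straight row, 95 mm from one to the next, counted from the robot's left end of the row. All four look alike. The origin is its centre, on the strip's top face, on which the flasks will stand (4 mm above the bench).
- flow_meter: Upright clear acrylic flow meter, 50 x 50 mm black foot, 118 mm tall in all, fixed on the strip in line with the marks, 95 mm beyond one end of the row - beyond mark_1 in some starts, beyond mark_4 in others. Origin at the centre of its underside.
- end_stop: Low aluminium end stop, 70 mm across the strip, 40 mm along it, 22 mm tall, fixed in line with the marks 95 mm beyond the other end of the row. Origin at the centre of its underside.
Mind the look-alikes: they are no part of the job. What is shaped like the part that bears flask_4_mid but orange or yellow is not meant.

How it is judged (in metres and radians):
At the end, for the whole second after the job is handed in: Each flask stands on the strip, upright (within 0.1 rad) and at rest, its axis within 12 mm of the centre of its own mark: largest on the mark nearest the flow meter, then in falling order of size, smallest on the mark nearest the end stop (((horizontal distance between flow_meter and mark_1 below 0.15 m and horizontal distance between flask_1_mid and mark_1 below 0.012 m and horizontal distance between flask_2_mid and mark_2 below 0.012 m and horizontal distance between flask_3_mid and mark_3 below 0.012 m and horizontal distance between flask_4_mid and mark_4 below 0.012 m) or (horizontal distance between flow_meter and mark_4 below 0.15 m and horizontal distance between flask_1_mid and mark_4 below 0.012 m and horizontal distance between flask_2_mid and mark_3 below 0.012 m and horizontal distance between flask_3_mid and mark_2 below 0.012 m and horizontal distance between flask_4_mid and mark_1 below 0.012 m)) and angle between each of flask_1_mid, flask_2_mid, flask_3_mid, flask_4_mid's own z axis and vertical below 0.1 rad and height (world z) of flask_1_mid between 0.073 and 0.082 m and linear speed of each of flask_1, flask_2, flask_3, flask_4 below 0.02 m/s and angular speed of each of flask_1, flask_2, flask_3, flask_4 below 0.2 rad/s and height (world z) of flask_2_mid between 0.058 and 0.067 m and height (world z) of flask_3_mid between 0.046 and 0.055 m and height (world z) of flask_4_mid between 0.035 and 0.044 m); the robot touches nothing.
It fails at once if a flask is tipped by more than 0.6 rad (angle between any of flask_1_mid, flask_2_mid, flask_3_mid, flask_4_mid's own z axis and vertical above 0.6 rad).
It fails at once if a flask is dropped: it falls free, out of the fingers, while its underside is more than 35 mm above the bench ((height (world z) of flask_1_mid above 0.108 m and linear speed of flask_1 above 0.4 m/s and contact force between the fingers and flask_1 below 0.05 N) or (height (world z) of flask_2_mid above 0.093 m and linear speed of flask_2 above 0.4 m/s and contact force between the fingers and flask_2 below 0.05 N) or (height (world z) of flask_3_mid above 0.081 m and linear speed of flask_3 above 0.4 m/s and contact force between the fingers and flask_3 below 0.05 N) or (height (world z) of flask_4_mid above 0.07 m and linear speed of flask_4 above 0.4 m/s and contact force between the fingers and flask_4 below 0.05 N)).
It also fails if it takes over 115 s, if anything falls off the work surface, if the arm or the gripper's body presses on something with over 40 N, if the wrist force passes 120 N, or if a joint passes its speed limit or range.

### The arm

A 6-joint arm with a two-finger parallel gripper is mounted at the origin on the work surface. World frame = base frame: x ahead of the robot, y to its left, z up, the work surface at z = 0. Lengths are in m, angles in degrees, forces in N, time in s.
With the tool pointing down it reaches from about 0.375 to 0.9 m from the base axis. Payload 3.1 kg.
Tool frame: the origin (TCP) lies between the finger pads; the fingertips stand 11 mm ahead of it and the grasp point (between the pads) lies 8 mm behind it; z points along the fingers, y is the line along which they close (so a half turn about z gives the same grasp; the last joint's range is limited). The gripper opens to 87 mm and grips with 3 to 60 N. Pads are 19 mm wide; open, the fingers measure 117 mm over their backs; the gripper's body (75 mm by 190 mm) begins 51 mm behind the grasp point.
Start: joints at [-78.467, 30.224, 82.088, -0, 67.689, -10.227], TCP at [0.232, -0.58, 0.199] pointing down, gripper open.
Joint ranges: [-176.69, 176.69], [-43.24, 126.21], [12.49, 139.97], [-82, 262], [0, 151.66], [-163.58, 163.58]. Speed limits (degrees/s): [159.86, 159.86, 180, 180, 180, 180].

### API

Orientations are given as [roll, pitch, yaw] about the fixed x, y, z axes, in that order (R = Rz(yaw) Ry(pitch) Rx(roll)).
In Python, from workcell import bot, cams, order gives the robot as it stands.
- The arm moves only by the tool apply_moves, never from a script. Its argument "deltas" is a list of rows, each a list of 2 entries, a list of its own where there are three numbers: the shift along the world's x, y, z in m, then the turn about the world's z in rad. A call has 1 to 10 rows; each row shifts and turns the commanded pose from where the row before left it; what a row does not reach is not made up. A row lasts 1/8 s, in which the tool goes at most 62.5 mm and 10.7 degrees, less where a joint would pass 70% of its speed; a pose out of reach is approached as far as the arm can. A call is refused whole if a number of a shift passes 0.0625 or a number of a turn 0.188, either way. A call with a gripper value outside its range is refused whole. "grip" is the opening, from 0 (shut) to 1 (fully open), set as the call begins (left out, the last holds). The fingers move at their own pace and stop on an object; the grip force is fixed at half the most. Time passes only in rows, so rows that do not move let the fingers close. It gives the time, the measured TCP pose, the force, the opening and the grip force at its end, in the units of the state.
- bot.read_state(): the state, without advancing time (a new reading comes with each control period).
- cams.get_image(name): name is "side" or "top"; returns the picture (480x640x3 uint8, red, green, blue); there is no depth.
- cams.camera_params(name): a dict with "vertical_fov" (degrees; the focal length in pixels is half the picture's height over the tangent of half this angle, whatever the lens; pixels are square), "cx", "cy" (the principal point, pixels), "k1" (the pictures are not rectified: a ray, as slopes to the right and down, at radius r is drawn at 1 + k1 r^2 times it, then the intrinsics apply), "rvec" (rotation vector, rad) and "tvec" (3), from world to camera coordinates, as OpenCV has them. Camera axes: x right, y down, z forward; pixel columns grow to the right and rows downward; lengths in m; the calibration is good to about 2 mm. A picture is of the moment at which its call begins. camera_params takes no time and is no camera call.
- order.sign_off(): hands the job in; it is judged then, once.
The state is a dict: "time_s": time; "qpos": joint angles; "qd": joint speeds; "tau": joint torques, N m; "tcp_pos": TCP position; "orientation": TCP orientation; "contact_force": force on the tool from outside, world axes, zero at the start; "ft_torque": the same for the moment, N m; "opening": finger opening in m; "grip_force": force on a finger pad.
Only numpy, scipy, OpenCV 4.12 (cv2) and the standard library are available. Lean on these libraries where they do the work, as an engineer would, in place of code of your own. Each camera call takes 0.05 s, during which the arm holds its last target. There are 200 camera calls.

## Working session

There is one attempt and no reset: what is moved stays moved. The work goes in short steps, Python scripts to look and compute and a tool call to move; the robot and the scene stay as the last step left them, time stands still between calls to the robot, and variables do not carry over. Pictures are saved under pics/ and viewed, at most 14 in all, crops included, and the job is handed in when it is done.

Besides the shell and the picture viewer there is one more tool, called after ">>>" as name(argument=value, ...) on one line, values as JSON. apply_moves: Moves the arm, as the interface text tells. Its arguments: {"type":"object","properties":{"deltas":{"type":"array"},"grip":{"type":"number"}},"required":["deltas"]}

```bash
mkdir -p pics
python3 - <<'E'
from workcell import bot,cams
import cv2
for n in("top","side"):
    cv2.imwrite(f"pics/{n}0.png",cams.get_image(n)[:,:,::-1]); print(n,cams.camera_params(n))
s=bot.read_state();print(s['time_s'],s['tcp_pos'],s['orientation'],s['opening'])
E
```

```text
top {'vertical_fov': 54.620565223163325, 'cx': 328.04254659382207, 'cy': 239.92870577041046, 'k1': 0.030912449908251555, 'rvec': array([ 2.18534692, -2.16753147,  0.09989023]), 'tvec': array([-0.02204257,  0.50726134,  0.78398436])}
side {'vertical_fov': 49.38220130545747, 'cx': 331.42455263478064, 'cy': 237.36689630031725, 'k1': -0.0757180793914195, 'rvec': array([ 2.03433121, -0.65990159,  0.40751918]), 'tvec': array([-0.41063273,  0.20475275,  0.63388108])}
0.1 [ 0.23159271 -0.5797654   0.19809155] [-1.79892876e+02 -1.74254850e-02  2.17621794e+01] 0.08685634474353515
```

View pics/top0.png

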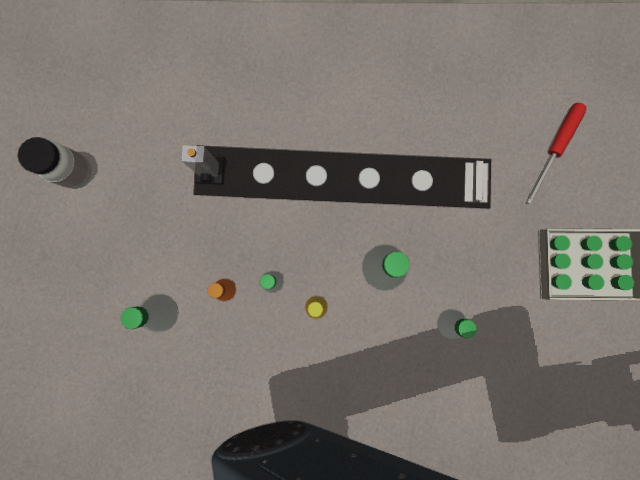

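View pics/side0.png

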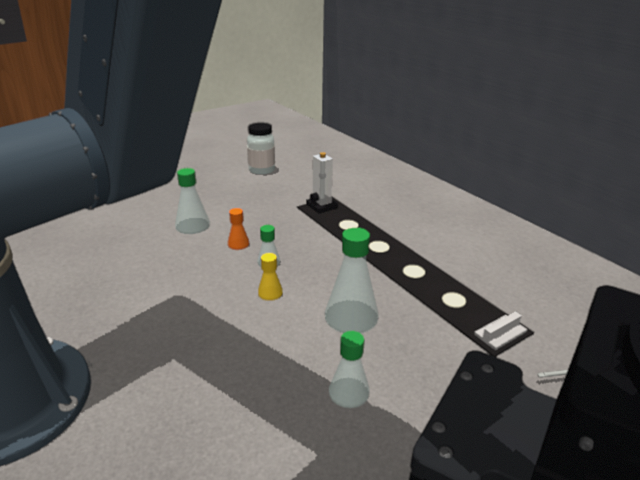

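The top view shows the flow meter at the left end, about (200,165), so the largest flask goes on mark_1. The marks are at (263,173), (316,176), (369,178) and (422,181). The green caps look like F1 (397,264), F2 (133,318), F3 (467,328) and F4 (268,281). The orange and yellow ones are decoys.

```bash
cat > h.py <<'E'
import numpy as np, cv2
from scipy.optimize import least_squares
from workcell import bot,cams
def proj(n,P):
    c=cams.camera_params(n); R=cv2.Rodrigues(c['rvec'])[0]
    X=np.atleast_2d(P)@R.T+c['tvec']; s=X[:,:2]/X[:,2:]
    s=s*(1+c['k1']*(s**2).sum(1,keepdims=True)); f=240/np.tan(np.radians(c['vertical_fov']/2))
    return s*f+[c['cx'],c['cy']]
H={1:.146,2:.116,3:.092,4:.070}; D={1:.038,2:.033,3:.029,4:.025}; T={1:.028,2:.026,3:.024,4:.022}
def cyl(x,y,d,z0,z1):
    a=np.linspace(0,2*np.pi,40); r=d/2
    return np.array([[x+r*np.cos(t),y+r*np.sin(t),z] for z in(z0,z1) for t in a])
def hull(n,P):
    h=cv2.convexHull((proj(n,P)).astype(np.float32)); m=cv2.moments(h)
    return np.array([m['m10']/m['m00'],m['m01']/m['m00']]),m['m00']
def blobs(img,kind):
    hsv=cv2.cvtColor(img,cv2.COLOR_RGB2HSV)
    m=cv2.inRange(hsv,(50,120,40),(80,255,255)) if kind=='g' else cv2.inRange(hsv,(0,0,200),(179,60,255))
    n,l,st,c=cv2.connectedComponentsWithStats(m)
    return [(c[i],st[i,4],st[i,:4]) for i in range(1,n) if st[i,4]>40]
def find(obs,d,z0,z1):
    """obs: {cam:(u,v)}"""
    f=lambda p:np.concatenate([hull(n,cyl(p[0],p[1],d,z0,z1))[0]-o for n,o in obs.items()])
    r=least_squares(f,[.5,0]); return r.x,r.fun,{n:hull(n,cyl(*r.x,d,z0,z1))[1] for n in obs}
E
python3 - <<'E'
from h import *
np.set_printoptions(precision=4,suppress=True)
I={n:cams.get_image(n) for n in("top","side")}
B={n:blobs(I[n],'g') for n in I}
near=lambda n,k,p:min(B[n],key=lambda b:np.hypot(*(b[0]-p)))
S={1:(356,242),2:(187,178),3:(352,346),4:(267,233)};Tp={1:(397,264),2:(133,318),3:(467,328),4:(268,281)}
for k in H:
    t=near('top',k,Tp[k]);s=near('side',k,S[k])
    for o in({'top':t[0]},{'side':s[0]},{'top':t[0],'side':s[0]}):
        r=find(o,D[k],H[k]-T[k],H[k]); print(k,r, t[1],s[1])
for n in I: print(n,[(b[0].round(1),b[1]) for b in blobs(I[n],'w')])
W=blobs(I['top'],'w')
for b in W: print(b[0],find({'top':b[0]},.037,.004,.0045))
for b in blobs(I['side'],'w'): print('s',b[0],find({'side':b[0]},.037,.004,.0045))
E
```

```text
1 (array([ 0.4622, -0.1182]), array([0., 0.]), {'top': 582.2669077790342}) 511 703
1 (array([ 0.464 , -0.1158]), array([0., 0.]), {'side': 764.1904623631854}) 511 703
1 (array([ 0.4626, -0.1176]), array([-0.3802, -0.2846,  0.0224,  0.8895]), {'top': 581.8655339174438, 'side': 768.8462629797868}) 511 703
2 (array([0.3794, 0.2776]), array([0., 0.]), {'top': 529.5056027346291}) 459 260
2 (array([0.3793, 0.2797]), array([ 0., -0.]), {'side': 332.30003198969644}) 459 260
2 (array([0.3792, 0.2778]), array([-0.1893,  0.1366,  0.3237,  0.3635]), {'top': 529.7374388762983, 'side': 333.2932993939612}) 459 260
3 (array([ 0.3649, -0.2353]), array([-0.,  0.]), {'top': 356.24150813091546}) 302 566
3 (array([ 0.3659, -0.2337]), array([-0., -0.]), {'side': 671.7161408080719}) 302 566
3 (array([ 0.3652, -0.2345]), array([-0.555 , -0.2282, -0.0072,  0.5807]), {'top': 355.8060205485672, 'side': 673.6565365069546}) 302 566
4 (array([0.4353, 0.0806]), array([ 0., -0.]), {'top': 208.45394107932225}) 168 195
4 (array([0.4362, 0.0833]), array([ 0., -0.]), {'side': 249.6686214916408}) 168 195
4 (array([0.435
[... 411 characters left out ...]
))]
s [322.1957 157.7174] (array([0.7887, 0.4085]), array([ 0., -0.]), {'side': 66.37832775781862})
s [347.9823 224.3451] (array([0.6302, 0.1027]), array([ 0., -0.]), {'side': 139.17705684527755})
s [378.8    246.2933] (array([0.6265, 0.0061]), array([-0.,  0.]), {'side': 169.76456726738252})
s [413.5668 270.984 ] (array([ 0.623 , -0.0889]), array([0.0144, 0.0011]), {'side': 208.42205428285524})
s [453.6154 299.4359] (array([ 0.6196, -0.1838]), array([0.0038, 0.    ]), {'side': 258.57950311154127})
s [499.2574 322.7316] (array([ 0.6333, -0.264 ]), array([-0., -0.]), {'side': 301.9210274373181})
s [507.4286 335.3571] (array([ 0.6199, -0.2895]), array([ 0., -0.]), {'side': 329.58176094386727})
```

>>> apply_moves(deltas=[[[0.024,0.041,0],0],[[0.024,0.041,0],0],[[0.024,0.041,0],0],[[0.024,0.041,0],0],[[0.024,0.041,0],0],[[0.024,0.041,0],0],[[0.024,0.041,0],0],[[0.024,0.041,0],0],[[0.002,0.041,0],0],[[0.002,0.041,0],0]], grip=0.6)

```text
time_s: 1.45
tcp_pos: [0.4279, -0.169, 0.1989]
orientation: [-180.0, -0.0, 21.8]
contact_force: [0.1, 0.3, -0.4]
opening: 0.0521
grip_force: 0.0
```

Run:
```python
from h import *
np.set_printoptions(precision=4,suppress=True)
i=cv2.cvtColor(cv2.imread('pics/top0.png'),cv2.COLOR_BGR2HSV)
m=cv2.inRange(i,(0,0,170),(179,60,255))
n,l,st,c=cv2.connectedComponentsWithStats(m)
for k in range(1,n):
    if st[k,4]>200: print(c[k],st[k,4],find({'top':c[k]},.037,.004,.0045)[::2])
```

```text
[481.0893 180.7891] 403 (array([ 0.6177, -0.2911]), {'top': 333.19317284598947})
[468.6162 181.583 ] 271 (array([ 0.6162, -0.2689]), {'top': 332.5737064178102})
[263.0569 172.6512] 281 (array([0.6295, 0.0998]), {'top': 328.60902979248203})
[315.9512 175.1638] 287 (array([0.6258, 0.0048]), {'top': 327.75472428114153})
[368.8551 177.5336] 283 (array([ 0.6223, -0.0903]), {'top': 328.2332881784532})
[421.9278 180.0103] 291 (array([ 0.6185, -0.1855]), {'top': 330.059194908943})
[587.1826 267.7343] 2251 (array([ 0.464 , -0.4723]), {'top': 358.7463157530874})
```

>>> apply_moves(deltas=[[[0.0013,0.0417,0],0],[[0.0013,0.0417,0],0],[[0.0013,0.0417,0],0],[[0.0013,0.0417,0],0],[[0.0012,0.0417,0],0],[[0.0012,0.042,0],0],[[0,0,0],0],[[0,0,-0.03],0],[[0,0,-0.03],0],[[0,0,0],0]])

```text
time_s: 2.7
tcp_pos: [0.4336, 0.0793, 0.1375]
orientation: [-179.9, 0.3, 21.7]
contact_force: [-0.2, -0.2, -0.6]
opening: 0.0523
grip_force: 0.0
```

Run:
```python
from h import *
i=cams.get_image('side'); cv2.imwrite('pics/s1.png',cv2.resize(i[150:330,180:420,::-1],None,fx=3,fy=3))
```

```text
(no output)
```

View pics/s1.png

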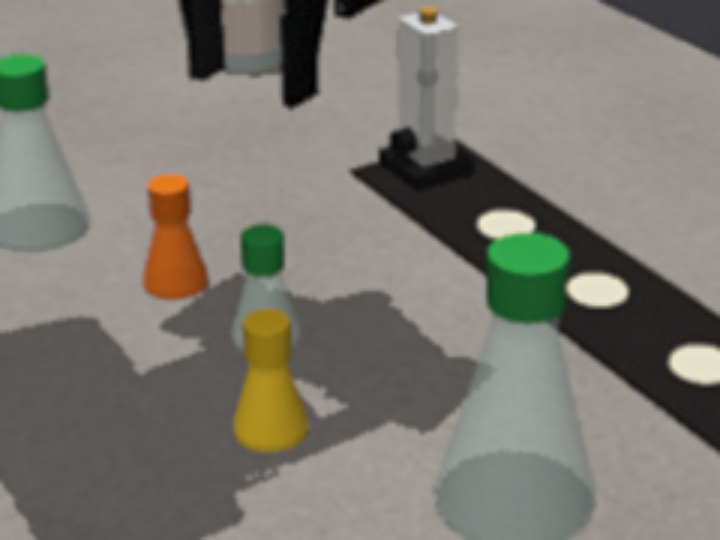

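The fingers at about (205,40) and (300,60) in the crop straddle the small green cap below at (262,250), clear of the orange and yellow decoys. I'll descend.

>>> apply_moves(deltas=[[[0.001,0.001,-0.02],0],[[0,0,-0.02],0],[[0,0,-0.02],0],[[0,0,-0.015],0],[[0,0,-0.01],0],[[0,0,0],0],[[0,0,0],0]])

```text
time_s: 3.62
tcp_pos: [0.437, 0.0809, 0.0546]
orientation: [180.0, -0.1, 21.8]
contact_force: [-0.0, 0.5, -0.0]
opening: 0.0526
grip_force: 0.0
```

>>> apply_moves(deltas=[[[-0.001,0.0005,-0.0025],0],[[0,0,0],0]])

```text
time_s: 3.88
tcp_pos: [0.4352, 0.0816, 0.0516]
orientation: [180.0, -0.0, 21.8]
contact_force: [-0.5, -0.3, -0.6]
opening: 0.0526
grip_force: 0.0
```

>>> apply_moves(deltas=[[[0,0,0],0],[[0,0,0],0],[[0,0,0],0],[[0,0,0],0],[[0,0,0],0],[[0,0,0],0]], grip=0)

```text
time_s: 4.62
tcp_pos: [0.4353, 0.0815, 0.0515]
orientation: [180.0, 0.0, 21.8]
contact_force: [0.3, -0.8, 0.2]
opening: 0.0035
grip_force: 0.0
```

The fingers closed to 3.5 mm on nothing, so I'll look before doing anything else.

Run:
```python
from h import *
i=cams.get_image('side'); t=cams.get_image('top')
a=cv2.resize(i[180:330,200:350,::-1],(540,540),interpolation=cv2.INTER_CUBIC)
cv2.imwrite('pics/s2.png',a)
for n,im in(('top',t),('side',i)): print(n,[(b[0].round(1),b[1]) for b in blobs(im,'g')])
c=proj('side',[bot.read_state()['tcp_pos']]);print(c, proj('top',[bot.read_state()['tcp_pos']]))
```

```text
top [(array([559.9, 242.9]), np.int32(203)), (array([591.5, 243.2]), np.int32(221)), (array([620.9, 243.5]), np.int32(238)), (array([395.5, 264.1]), np.int32(509)), (array([560.8, 260.9]), np.int32(202)), (array([592.4, 261. ]), np.int32(225)), (array([621.8, 261.5]), np.int32(241)), (array([561.5, 281.4]), np.int32(208)), (array([593.5, 281.7]), np.int32(232)), (array([622.8, 282.1]), np.int32(258)), (array([465.2, 327.8]), np.int32(302))]
side [(array([186.1, 177. ]), np.int32(261)), (array([267. , 233.4]), np.int32(175)), (array([355.4, 241.7]), np.int32(704)), (array([351.5, 345. ]), np.int32(569)), (array([521.3, 433.5]), np.int32(1432)), (array([566. , 460.3]), np.int32(1262)), (array([618.9, 473.3]), np.int32(296))]
[[267.30117767 236.99455432]] [[267.78096694 281.17452305]]
```

View pics/s2.png

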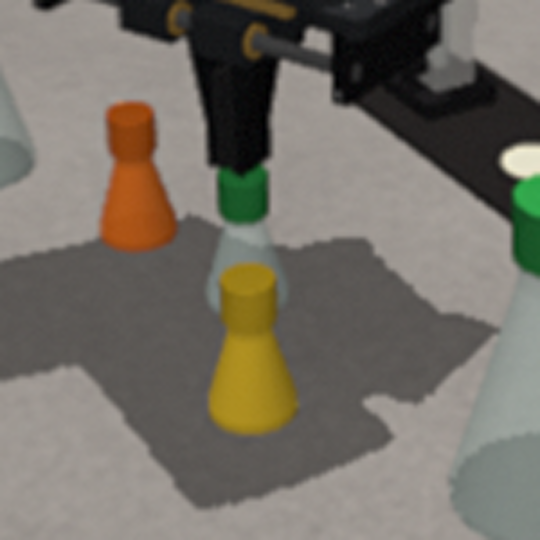

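Run:
```python
from h import *
np.set_printoptions(precision=1,suppress=True)
u=np.array([.371,-.929,0])
for c in ([.4336,.0793,.1375],):
    for s in(-.026,.026): print(proj('side',[np.array(c)+u*s-[0,0,.011], np.array(c)+u*s]))
for z in (.04,.052,.06,.07,.08): print(z,proj('side',[[.4353,.0815,z]]))
s=bot.read_state();print(s)
```

```text
[[252.9 194.4]
 [252.6 188.4]]
[[278.3 202.5]
 [278.1 196.4]]
0.04 [[267.6 242.7]]
0.052 [[267.3 236.7]]
0.06 [[267.1 232.7]]
0.07 [[266.9 227.6]]
0.08 [[266.7 222.4]]
{'time_s': 4.725, 'qpos': array([ -3.9,  32.2, 115.1,   0. ,  32.7,  64.3]), 'qd': array([-0. , -0.1, -0. ,  0. , -0. , -0.1]), 'tau': array([ -0. , -34.3,  -6.5,   0. ,  -0.1,   0. ]), 'tcp_pos': array([0.4, 0.1, 0.1]), 'orientation': array([-180. ,    0. ,   21.8]), 'contact_force': array([ 0.1, -0.1,  0.3]), 'ft_torque': array([ 0., -0.,  0.]), 'grip_force': 0.0, 'opening': 0.0013651133015724444}
```

The fingers look too high. Their tips reach the cap's top (row about 227, or z about 0.07) when they should be at row 243, and the cap is partly covered by them. That puts the true tip height about 30 mm above what the TCP reading implies. Opening and going down 15 mm is safe either way, and it tests this.

>>> apply_moves(deltas=[[[0,0,0.005],0],[[0,0,0],0],[[0,0,0],0],[[0,0,0],0],[[0,0,-0.005],0],[[0,0,-0.005],0],[[0,0,-0.005],0],[[0,0,-0.005],0],[[0,0,0],0]], grip=0.6)

```text
time_s: 5.85
tcp_pos: [0.435, 0.0816, 0.036]
orientation: [-180.0, 0.1, 21.8]
contact_force: [0.1, 0.6, -0.4]
opening: 0.0525
grip_force: 0.0
```

Run:
```python
from h import *
i=cams.get_image('side')
cv2.imwrite('pics/s3.png',cv2.resize(i[170:290,190:350,::-1],(800,600),interpolation=cv2.INTER_CUBIC))
c=cams.camera_params('side');print(-cv2.Rodrigues(c['rvec'])[0].T@c['tvec'])
c=cams.camera_params('top');print(-cv2.Rodrigues(c['rvec'])[0].T@c['tvec'])
```

```text
[ 0.05644317 -0.58882371  0.51229772]
[ 0.43513912 -0.01655874  0.82632389]
```

View pics/s3.png

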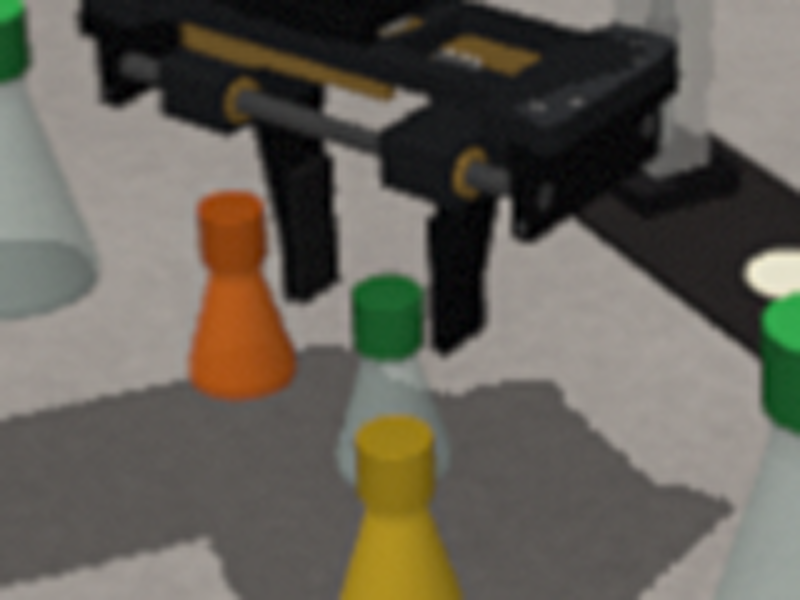

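Run:
```python
from h import *
t=cams.get_image('top')
u=np.array([.371,-.929,0]);v=np.array([.929,.371,0])
o=np.array([.435,.0816,.095]);t=t.copy()
for z in(.095,):
  q=proj('top',[o+a*.095*u+b*.0375*v for a,b in((1,1),(1,-1),(-1,-1),(-1,1))]); cv2.polylines(t,[q.astype(int)],True,(255,0,0),1)
cv2.imwrite('pics/t3.png',cv2.resize(t[180:420,110:430,::-1],(800,600),interpolation=cv2.INTER_CUBIC))
```

```text
(no output)
```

View pics/t3.png

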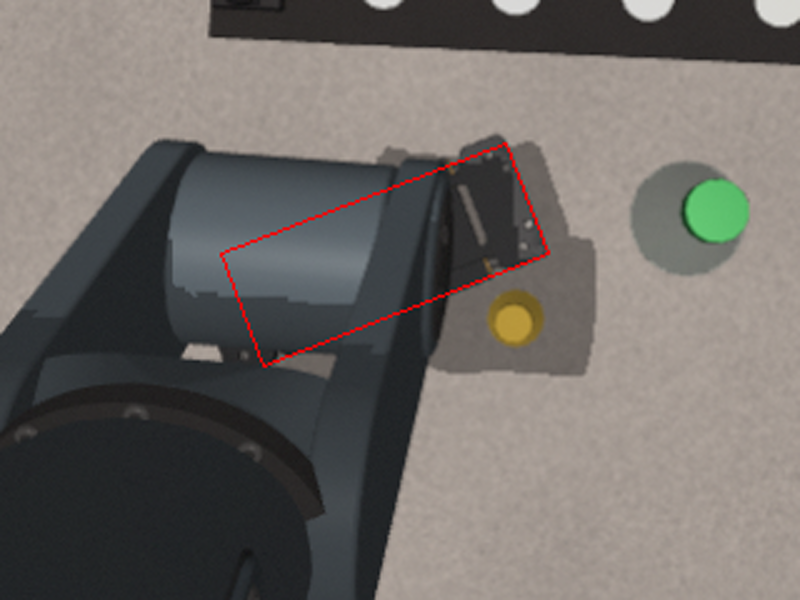

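The top view shows the gripper body where it should be horizontally, so the error is in height: the real tips are about 31 mm above the reported ones. I'll go down another 15 mm, watching the force, and grip.

>>> apply_moves(deltas=[[[0,0,-0.005],0],[[0,0,-0.005],0],[[0,0,-0.005],0],[[0,0,0],0],[[0,0,0],0]])

```text
time_s: 6.58
tcp_pos: [0.4353, 0.0816, 0.0214]
orientation: [-180.0, 0.0, 21.8]
contact_force: [-0.2, 0.3, 0.7]
opening: 0.0522
grip_force: 0.0
```

>>> apply_moves(deltas=[[[0,0,0],0],[[0,0,0],0],[[0,0,0],0],[[0,0,0],0],[[0,0,0],0]], grip=0)

```text
time_s: 7.2
tcp_pos: [0.4354, 0.0816, 0.0215]
orientation: [180.0, -0.0, 21.8]
contact_force: [-0.2, 0.2, 0.8]
opening: 0.0243
grip_force: 30.0
```

Run:
```python
from h import *
i=cams.get_image('side')
cv2.imwrite('pics/s4.png',cv2.resize(i[170:290,190:350,::-1],(800,600),interpolation=cv2.INTER_CUBIC))
```

```text
(no output)
```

View pics/s4.png

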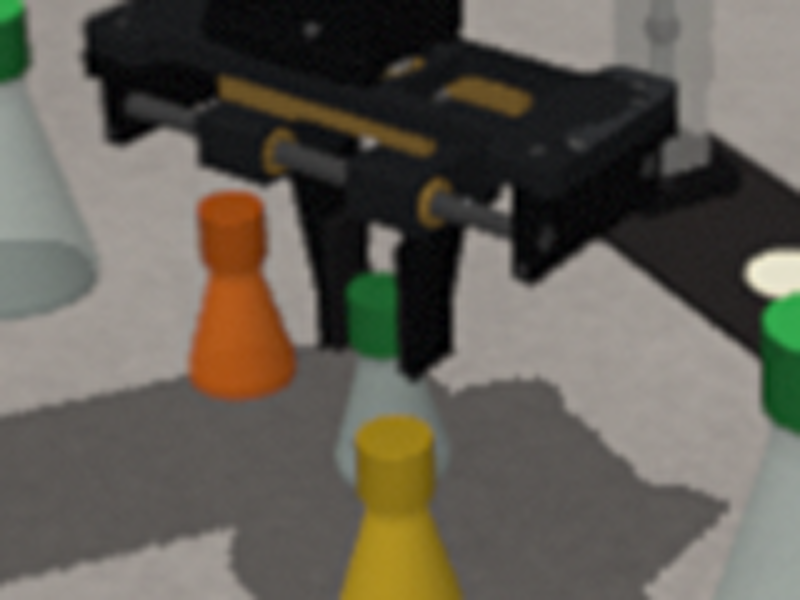

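It's gripped: opening 24.3 mm, 30 N, fingers on either side of the cap at crop (375,315). The height offset is confirmed. Now I'll lift it and carry it to mark_4.

>>> apply_moves(deltas=[[[0,0,0.01],0],[[0,0,0.02],0],[[0,0,0.02],0],[[0,0,0.02],0],[[0.008,-0.0118,0],0],[[0.016,-0.0232,0],0],[[0.018,-0.026,0],0],[[0.018,-0.026,0],0],[[0.018,-0.026,0],0],[[0.018,-0.026,0],0]])

```text
time_s: 8.5
tcp_pos: [0.5318, -0.0592, 0.0906]
orientation: [-180.0, 0.0, 21.7]
contact_force: [0.4, -0.5, -0.7]
opening: 0.0241
grip_force: 30.0
```

>>> apply_moves(deltas=[[[0.018,-0.026,0],0],[[0.018,-0.026,0],0],[[0.018,-0.026,0],0],[[0.018,-0.026,0],0],[[0.011,-0.016,0],0],[[0.0046,-0.0133,0],0],[[0,0,-0.02],0],[[0,0,-0.02],0],[[0,0,-0.01],0],[[0,0,0],0]])

```text
time_s: 9.75
tcp_pos: [0.618, -0.1901, 0.0401]
orientation: [-179.9, 0.1, 21.8]
contact_force: [-0.3, -0.5, 0.5]
opening: 0.0243
grip_force: 30.0
```

>>> apply_moves(deltas=[[[0.001,0.0055,0],0],[[0,0,-0.005],0],[[0,0,-0.005],0],[[0,0,-0.003],0],[[0,0,-0.001],0],[[0,0,0],0]])

```text
time_s: 10.5
tcp_pos: [0.6199, -0.1853, 0.0274]
orientation: [-180.0, 0.0, 21.8]
contact_force: [1.5, 0.5, -0.5]
opening: 0.0241
grip_force: 30.0
```

Run:
```python
from h import *
s=bot.read_state();print(s['tcp_pos'],s['contact_force'])
i=cams.get_image('side');t=cams.get_image('top')
cv2.imwrite('pics/s5.png',cv2.resize(i[220:340,380:540,::-1],(800,600),interpolation=cv2.INTER_CUBIC))
```

```text
[ 0.61991724 -0.18530745  0.0273534 ] [ 1.53019096  0.45006968 -0.45668576]
```

View pics/s5.png

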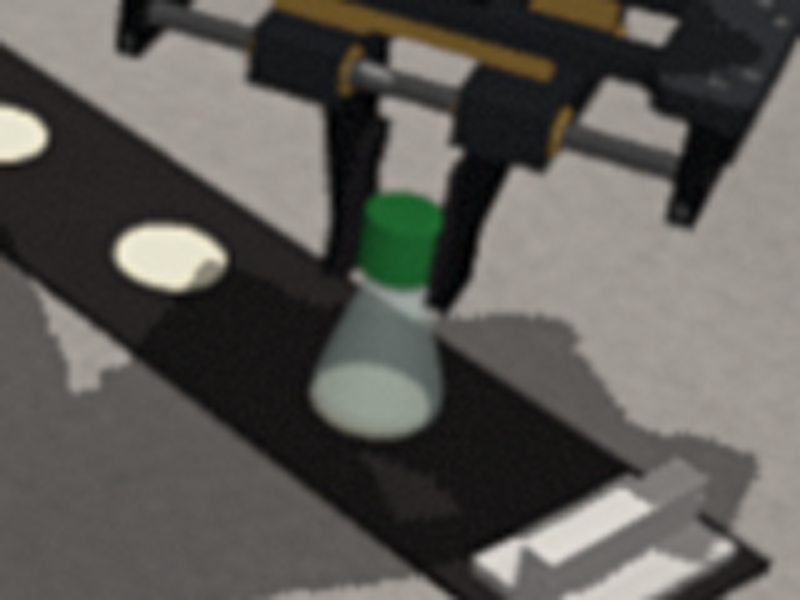

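Run:
```python
from h import *
for p in([.619,-.185,.004],[.619,-.185,.074]): print((proj('side',[p])-[380,220])*5)
i=cams.get_image('side');t=cams.get_image('top')
for n,im,g in(('side',i,(460,268)),('top',t,(422,180))):
    b=min(blobs(im,'g'),key=lambda b:np.hypot(*(b[0]-g)));print(n,b, find({n:b[0]},D[4],.052,.074))
```

```text
[[369.46421677 399.67764394]]
[[403.36375304 217.88820285]]
side (array([459.64980545, 267.3151751 ]), np.int32(257), array([451, 259,  18,  18], dtype=int32)) (array([ 0.62376   , -0.18091916]), array([-1.43123862e-06, -1.02282911e-06]), {'side': 308.9719654941})Traceback (most recent call last):
  File "<stdin>", line 5, in <module>
ValueError: min() iterable argument is empty
```

The flask is upright over the mark, with its base at crop (375,400) against the predicted (369,400). It's about 2 mm high, so I'll lower it the last bit, release and rise.

>>> apply_moves(deltas=[[[-0.001,0.0003,-0.001],0],[[0,0,-0.001],0],[[0,0,-0.0005],0],[[0,0,0],0],[[0,0,0],0]])

```text
time_s: 11.32
tcp_pos: [0.619, -0.185, 0.0254]
orientation: [180.0, -0.0, 21.8]
contact_force: [-0.8, -0.1, 4.3]
opening: 0.0243
grip_force: 29.9
```

>>> apply_moves(deltas=[[[0,0,0],0],[[0,0,0],0],[[0,0,0],0],[[0,0,0.005],0],[[0,0,0.02],0],[[0,0,0.03],0],[[0,0,0.03],0],[[0,0,0.03],0],[[0,0,0.03],0]], grip=0.6)

```text
time_s: 12.45
tcp_pos: [0.6192, -0.185, 0.1728]
orientation: [179.9, -0.1, 21.8]
contact_force: [0.1, 0.2, -0.0]
opening: 0.052
grip_force: 0.0
```

>>> apply_moves(deltas=[[[-0.036,-0.007,0],0],[[-0.036,-0.007,0],0],[[-0.036,-0.007,0],0],[[-0.036,-0.007,0],0],[[-0.036,-0.007,0],0],[[-0.036,-0.007,0],0],[[-0.0377,-0.0076,0],0],[[0,0,-0.02],0],[[0,0,-0.03],0],[[0,0,-0.02],0]])

```text
time_s: 13.7
tcp_pos: [0.3655, -0.2351, 0.1005]
orientation: [179.9, -0.0, 21.7]
contact_force: [0.0, -0.4, 0.1]
opening: 0.0522
grip_force: 0.0
```

```bash
cat >> h.py <<'E'
def check(k,x,y,zb=.004):
    out={}
    for n in('side','top'):
        im=cams.get_image(n); g=hull(n,cyl(x,y,D[k],zb+H[k]-T[k],zb+H[k]))[0]
        b=[b for b in blobs(im,'g') if np.hypot(*(b[0]-g))<15]
        if b:
            b=min(b,key=lambda b:np.hypot(*(b[0]-g))); f=find({n:b[0]},D[k],zb+H[k]-T[k],zb+H[k])
            print(k,n,f[0].round(4),'area',b[1],f[2][n].round())
        else: print(k,n,'not seen')
E
python3 - <<'E'
from h import *
check(4,.619,-.185); check(3,.3653,-.2346,0)
E
```

```text
Traceback (most recent call last):
  File "h.py", line 32, in check
    print(k,n,f[0].round(4),'area',b[1],f[2][n].round())
                                        ^^^^^^^^^^^^^
AttributeError: 'float' object has no attribute 'round'
```

```bash
sed -i 's/f\[2\]\[n\].round()/round(f[2][n])/' h.py
python3 - <<'E'
from h import *
check(4,.619,-.185)
E
```

```text
4 side [ 0.6204 -0.1843] area 242 312
4 top [ 0.6195 -0.1866] area 208 237
```

>>> apply_moves(deltas=[[[0,0.0005,-0.015],0],[[0,0,-0.015],0],[[0,0,-0.015],0],[[0,0,-0.0085],0],[[0,0,-0.005],0],[[0,0,0],0],[[0,0,0],0]])

```text
time_s: 14.72
tcp_pos: [0.3655, -0.2343, 0.0418]
orientation: [180.0, -0.0, 21.8]
contact_force: [0.0, -0.2, 0.3]
opening: 0.0521
grip_force: 0.0
```

>>> apply_moves(deltas=[[[0,0,0],0],[[0,0,0],0],[[0,0,0],0],[[0,0,0],0],[[0,0,0],0]], grip=0)

```text
time_s: 15.35
tcp_pos: [0.3653, -0.2341, 0.0415]
orientation: [180.0, -0.0, 21.8]
contact_force: [-0.0, 0.1, 1.3]
opening: 0.0282
grip_force: 30.0
```

F4 stands within 1.5 mm of its mark, and F3 is gripped (28.2 mm). I'll lift F3 above F1's height and carry it to mark_3.

>>> apply_moves(deltas=[[[0,0,0.01],0],[[0,0,0.025],0],[[0,0,0.03],0],[[0,0,0.03],0],[[0,0,0.03],0],[[0,0,0.025],0],[[0,0,0.015],0],[[0.0103,0.0044,0],0],[[0.02,0.012,0],0],[[0.025,0.014,0],0]])

```text
time_s: 16.6
tcp_pos: [0.4208, -0.2026, 0.2058]
orientation: [-179.9, 0.0, 21.7]
contact_force: [0.4, 0.1, -1.0]
opening: 0.028
grip_force: 30.0
```

>>> apply_moves(deltas=[[[0.026,0.0145,0],0],[[0.026,0.0145,0],0],[[0.026,0.0145,0],0],[[0.026,0.0145,0],0],[[0.026,0.0145,0],0],[[0.026,0.0145,0],0],[[0.026,0.0145,0],0],[[0.015,0.009,0],0],[[0.005,0.0035,0],0],[[0,0,-0.02],0]])

```text
time_s: 17.85
tcp_pos: [0.6236, -0.0898, 0.1874]
orientation: [179.9, -0.1, 21.8]
contact_force: [0.1, 0.2, -0.2]
opening: 0.0279
grip_force: 30.0
```

>>> apply_moves(deltas=[[[-0.001,0,-0.025],0],[[0,0,-0.03],0],[[0,0,-0.03],0],[[0,0,-0.025],0],[[0,0,-0.015],0],[[0,0,-0.008],0],[[0,0,-0.004],0],[[0,0,-0.002],0],[[0,0,0],0],[[0,0,0],0]])

```text
time_s: 19.1
tcp_pos: [0.6219, -0.0897, 0.048]
orientation: [180.0, -0.0, 21.8]
contact_force: [0.1, 0.8, -0.3]
opening: 0.0282
grip_force: 30.0
```

>>> apply_moves(deltas=[[[0,0,-0.001],0],[[0,0,-0.001],0],[[0,0,0],0],[[0,0,0],0]])

```text
time_s: 19.6
tcp_pos: [0.6216, -0.0897, 0.0455]
orientation: [180.0, -0.0, 21.8]
contact_force: [0.6, 0.1, -0.7]
opening: 0.0285
grip_force: 30.0
```

>>> apply_moves(deltas=[[[0.0005,0,-0.0007],0],[[0,0,0],0],[[0,0,0],0]])

```text
time_s: 19.98
tcp_pos: [0.6221, -0.0897, 0.0454]
orientation: [180.0, -0.0, 21.8]
contact_force: [-0.9, -0.9, 4.8]
opening: 0.0281
grip_force: 30.0
```

>>> apply_moves(deltas=[[[0,0,0],0],[[0,0,0],0],[[0,0,0],0],[[0,0,0.005],0],[[0,0,0.02],0],[[0,0,0.03],0],[[0,0,0.03],0],[[0,0,0.03],0],[[-0.02,0.03,0],0],[[-0.0228,0.038,0],0]], grip=0.65)

```text
time_s: 21.22
tcp_pos: [0.5795, -0.0217, 0.1606]
orientation: [179.9, -0.1, 21.7]
contact_force: [-0.2, -0.1, -0.4]
opening: 0.0569
grip_force: 0.0
```

>>> apply_moves(deltas=[[[-0.027,0.04,0],0],[[-0.027,0.04,0],0],[[-0.027,0.04,0],0],[[-0.027,0.04,0],0],[[-0.027,0.04,0],0],[[-0.025,0.04,0],0],[[-0.025,0.04,0],0],[[-0.015,0.02,0],0],[[0,0,-0.02],0],[[0,0,0],0]])

```text
time_s: 22.48
tcp_pos: [0.378, 0.2783, 0.1392]
orientation: [180.0, 0.1, 21.8]
contact_force: [0.3, -0.3, -0.5]
opening: 0.0566
grip_force: 0.0
```

Run:
```python
from h import *
check(3,.6226,-.0897);check(2,.3793,.2783,0);check(4,.619,-.185)
print(bot.read_state()['tcp_pos'])
```

```text
3 side [ 0.6231 -0.088 ] area 275 346
3 top [ 0.6224 -0.0907] area 285 315
2 side [0.3792 0.2792] area 256 333
2 top not seen
4 side [ 0.6206 -0.1842] area 244 312
4 top [ 0.6195 -0.1865] area 210 237
[0.37992554 0.27826529 0.14030769]
```

>>> apply_moves(deltas=[[[0,0,-0.02],0],[[0,0,-0.02],0],[[0,0,-0.02],0],[[0,0,-0.01],0],[[0,0,-0.0045],0],[[0,0,0],0],[[0,0,0],0]])

```text
time_s: 23.65
tcp_pos: [0.3797, 0.2786, 0.0658]
orientation: [-180.0, -0.1, 21.8]
contact_force: [0.1, 0.3, 0.6]
opening: 0.0565
grip_force: 0.0
```

>>> apply_moves(deltas=[[[0,0,0],0],[[0,0,0],0],[[0,0,0],0],[[0,0,0],0],[[0,0,0],0]], grip=0)

```text
time_s: 24.28
tcp_pos: [0.3793, 0.2783, 0.0653]
orientation: [180.0, -0.0, 21.8]
contact_force: [-0.3, 0.5, 1.2]
opening: 0.0319
grip_force: 30.0
```

>>> apply_moves(deltas=[[[0,0,0.01],0],[[0,0,0.025],0],[[0,0,0.03],0],[[0,0,0.025],0],[[0,0,0.01],0],[[0.01,-0.011,0],0],[[0.02,-0.022,0],0],[[0.024,-0.0265,0],0],[[0.024,-0.0265,0],0],[[0.024,-0.0265,0],0]])

```text
time_s: 25.52
tcp_pos: [0.4815, 0.1639, 0.1638]
orientation: [-180.0, 0.2, 21.7]
contact_force: [1.1, -0.1, -0.9]
opening: 0.0322
grip_force: 30.0
```

>>> apply_moves(deltas=[[[0.024,-0.0265,0],0],[[0.024,-0.0265,0],0],[[0.024,-0.0265,0],0],[[0.024,-0.0265,0],0],[[0.024,-0.0265,0],0],[[0.017,-0.0188,0],0],[[0.0077,-0.009,0],0],[[0,0,-0.02],0],[[0,0,-0.03],0],[[0,0,0],0]])

```text
time_s: 26.78
tcp_pos: [0.6225, 0.006, 0.112]
orientation: [-179.7, 0.4, 21.8]
contact_force: [-0.1, -0.0, -2.3]
opening: 0.0324
grip_force: 30.0
```

>>> apply_moves(deltas=[[[0,0,-0.015],0],[[0,0,-0.015],0],[[0,0,-0.008],0],[[0,0,-0.004],0],[[0,0,-0.002],0],[[0,0,0],0],[[0,0,0],0]])

```text
time_s: 27.65
tcp_pos: [0.6263, 0.0055, 0.0717]
orientation: [180.0, -0.0, 21.8]
contact_force: [-0.4, 0.5, -0.8]
opening: 0.0323
grip_force: 30.0
```

>>> apply_moves(deltas=[[[0,0,-0.001],0],[[0,0,-0.0007],0],[[0,0,0],0],[[0,0,0],0]])

```text
time_s: 28.15
tcp_pos: [0.6259, 0.0056, 0.0696]
orientation: [-180.0, 0.0, 21.8]
contact_force: [-0.1, 1.1, -1.5]
opening: 0.0326
grip_force: 30.0
```

>>> apply_moves(deltas=[[[0,0,-0.0007],0],[[0,0,0],0],[[0,0,0],0]])

```text
time_s: 28.52
tcp_pos: [0.6262, 0.0055, 0.0693]
orientation: [180.0, -0.0, 21.8]
contact_force: [-0.7, 0.0, 3.0]
opening: 0.0323
grip_force: 29.9
```

>>> apply_moves(deltas=[[[0,0,0],0],[[0,0,0],0],[[0,0,0],0],[[0,0,0.005],0],[[0,0,0.02],0],[[0,0,0.03],0],[[0,0,0.03],0],[[0,0,0.03],0],[[-0.02,-0.015,0],0],[[-0.03,-0.0225,0],0]], grip=0.7)

```text
time_s: 29.78
tcp_pos: [0.5764, -0.032, 0.1848]
orientation: [179.9, -0.1, 21.9]
contact_force: [0.1, 0.1, -1.1]
opening: 0.061
grip_force: 0.0
```

>>> apply_moves(deltas=[[[-0.03,-0.0225,0],0],[[-0.03,-0.0225,0],0],[[-0.03,-0.0225,0],0],[[-0.0234,-0.0179,0],0],[[0,0,-0.01],0],[[0,0,-0.02],0],[[0,0,0],0],[[0,0,0],0]])

```text
time_s: 30.78
tcp_pos: [0.4633, -0.1171, 0.154]
orientation: [180.0, -0.0, 21.8]
contact_force: [0.4, -1.1, -0.2]
opening: 0.0609
grip_force: 0.0
```

Run:
```python
from h import *
check(2,.626,.0055);check(1,.4628,-.1174,0);check(3,.6226,-.0897)
print(bot.read_state()['tcp_pos'])
```

```text
2 side not seen
2 top [0.6266 0.0043] area 373 428
1 side [ 0.4633 -0.1161] area 679 766
1 top not seen
3 side [ 0.6231 -0.088 ] area 274 346
3 top [ 0.6224 -0.0907] area 285 315
[ 0.46286641 -0.11735301  0.15422639]
```

Descend to TCP z 0.094 and grip F1.

>>> apply_moves(deltas=[[[0,0,-0.02],0],[[0,0,-0.02],0],[[0,0,-0.012],0],[[0,0,-0.008],0],[[0,0,0],0],[[0,0,0],0]])

```text
time_s: 31.82
tcp_pos: [0.4629, -0.1175, 0.0942]
orientation: [180.0, -0.0, 21.8]
contact_force: [1.7, -0.4, 1.3]
opening: 0.061
grip_force: 0.0
```

>>> apply_moves(deltas=[[[0,0,0],0],[[0,0,0],0],[[0,0,0],0],[[0,0,0],0],[[0,0,0],0]], grip=0)

```text
time_s: 32.45
tcp_pos: [0.4628, -0.1175, 0.094]
orientation: [180.0, -0.0, 21.8]
contact_force: [0.1, -1.1, 1.8]
opening: 0.037
grip_force: 30.0
```

>>> apply_moves(deltas=[[[0,0,0.01],0],[[0,0,0.025],0],[[0,0,0.03],0],[[0,0,0.025],0],[[0,0,0.01],0],[[0.004,0.012,0],0],[[0.008,0.0265,0],0],[[0.01,0.03,0],0],[[0.01,0.03,0],0],[[0.01,0.03,0],0]])

```text
time_s: 33.7
tcp_pos: [0.5036, 0.0132, 0.1923]
orientation: [-179.9, 0.2, 21.8]
contact_force: [0.7, 0.1, -2.2]
opening: 0.0372
grip_force: 30.0
```

>>> apply_moves(deltas=[[[0.01,0.03,0],0],[[0.01,0.03,0],0],[[0.015,0.02,0],0],[[0.02,0.01,0],0],[[0.025,0,0],0],[[0.025,0,0],0],[[0.015,0,0],0],[[0.0052,0,0],0],[[0,0,0],0],[[0,0,0],0]])

```text
time_s: 34.95
tcp_pos: [0.6285, 0.1015, 0.1933]
orientation: [-180.0, 0.1, 21.8]
contact_force: [-0.3, 0.0, -2.7]
opening: 0.0374
grip_force: 30.0
```

>>> apply_moves(deltas=[[[0.001,-0.0003,-0.015],0],[[0,0,-0.025],0],[[0,0,-0.025],0],[[0,0,-0.015],0],[[0,0,-0.008],0],[[0,0,-0.004],0],[[0,0,-0.002],0],[[0,0,0],0],[[0,0,0],0]])

```text
time_s: 36.08
tcp_pos: [0.6311, 0.1009, 0.1004]
orientation: [180.0, -0.1, 21.8]
contact_force: [0.6, 0.3, -2.4]
opening: 0.0375
grip_force: 30.0
```

>>> apply_moves(deltas=[[[0,0,-0.001],0],[[0,0,-0.0007],0],[[0,0,-0.0005],0],[[0,0,0],0],[[0,0,0],0]])

```text
time_s: 36.7
tcp_pos: [0.6309, 0.1008, 0.098]
orientation: [180.0, -0.0, 21.8]
contact_force: [-1.6, -0.7, 2.6]
opening: 0.0371
grip_force: 30.0
```

Contact. Release, rise and check.

>>> apply_moves(deltas=[[[0,0,0],0],[[0,0,0],0],[[0,0,0],0],[[0,0,0.005],0],[[0,0,0.02],0],[[0,0,0.03],0],[[0,0,0.03],0],[[0,0,0.03],0],[[-0.03,0,0],0],[[-0.05,0,0],0]], grip=0.7)

```text
time_s: 37.95
tcp_pos: [0.5517, 0.1006, 0.2135]
orientation: [179.9, -0.2, 21.7]
contact_force: [0.4, 0.2, -0.7]
opening: 0.0608
grip_force: 0.0
```

>>> apply_moves(deltas=[[[-0.05,0.02,0],0],[[-0.05,0.04,0],0],[[-0.02,0.05,0],0],[[0,0.05,0],0],[[0,0.03,0],0],[[0,0,0],0],[[0,0,0],0],[[0,0,0],0]])

```text
time_s: 38.95
tcp_pos: [0.4319, 0.2888, 0.2127]
orientation: [180.0, 0.0, 21.7]
contact_force: [0.1, 0.6, 0.3]
opening: 0.061
grip_force: 0.0
```

Run:
```python
from h import *
for a in((1,.630,.101),(2,.626,.0055),(3,.6226,-.0897),(4,.619,-.1847)): check(*a)
cv2.imwrite('pics/s9.png',cams.get_image('side')[:,:,::-1])
print(bot.read_state()['tcp_pos'],bot.read_state()['contact_force'])
```

```text
1 side [0.632  0.1037] area 346 416
1 top [0.6305 0.1009] area 567 637
2 side [0.628  0.0071] area 307 376
2 top [0.6266 0.0044] area 374 428
3 side [ 0.6231 -0.088 ] area 275 346
3 top [ 0.6224 -0.0906] area 283 315
4 side [ 0.6206 -0.1842] area 244 312
4 top [ 0.6196 -0.1865] area 209 237
[0.43196162 0.28977206 0.21261138] [-0.14481064  0.32221983  0.28874262]
```

View pics/s9.png

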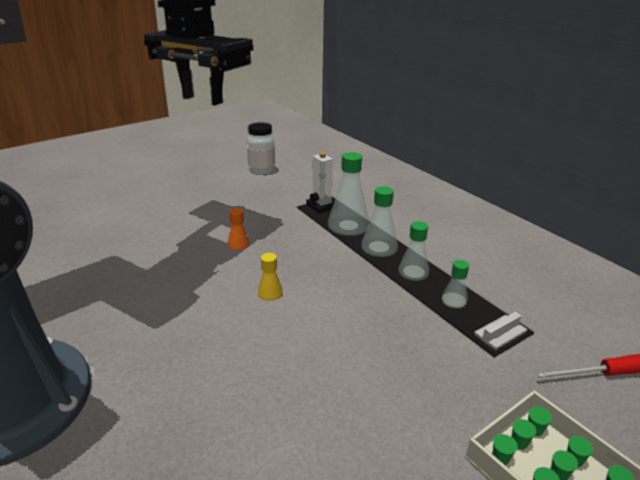

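All four flasks stand upright in falling size from the flow meter (caps at (351,162), (384,197), (419,231) and (460,270)). Each is within about 2 mm of its mark, and the arm is clear.

```bash
python3 -c "
from workcell import order
print(order.sign_off())"
```

```text
the job is handed in; nothing more can be done
None
```

The job is handed in: all four flasks stand upright on their marks, largest next to the flow meter down to smallest next to the end stop, each within about 3 mm of its mark's centre by camera; the sign-off gave no verdict.

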